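# Show the red finish sample to the bench colour camera

## Task

Pick the sample stick with the red-stained end out of the tray, gripping only its bare wood, and hold it up to the bench camera that looks up from its stand: the red half centred 8 cm in front of the lens, its broad face square to the lens and the stick level. Do not touch the red finish or the camera and leave the other things as they lie; finish while still holding the stick still in that place, since the picture is taken then.

Things in the scene. Friction and masses are not known exactly. Their poses are not given: they have to be found in the camera images.
- red_stick: Finish sample stick lying on its broad face, 120 long x 28 wide x 14 mm thick, about 30 g: one half plain pale wood, the other half (62 mm, all sides) stained dark red. Origin: centre of its underside; x along the stick towards the finished end, y across the 28 mm width, z up out of the broad face. The bare half spans x = -60 to -2 mm, the red half x = -2 to +60 mm.
- red_finish: The red half of that stick, 62 x 28 x 14 mm, rigid with it. Origin: its centre (29 mm along the stick's x and 7 mm above the stick's underside); axes parallel to the stick's, so z is the normal of the broad faces.
- cream_stick: Finish sample stick lying on its broad face, 120 long x 28 wide x 14 mm thick, about 30 g: one half plain pale wood, the other half (62 mm, all sides) painted cream white. Origin: centre of its underside; x along the stick towards the finished end, y across the 28 mm width, z up out of the broad face. Bystander.
- walnut_stick: Finish sample stick lying on its broad face, 120 long x 28 wide x 14 mm thick, about 30 g: one half plain pale wood, the other half (62 mm, all sides) stained dark walnut brown. Origin: centre of its underside; x along the stick towards the finished end, y across the 28 mm width, z up out of the broad face. Bystander.
- marker: White marker pen with a blue cap, 130 mm long, 15 mm thick, lying in the tray along the wall facing the finished ends of the sticks. Origin: underside centre, x along the pen to the cap. Bystander.
- jar: White jar with a green lid, 54 mm diameter, 70 mm tall, standing beyond the work. Origin: centre of its underside. Bystander.
- tray: Grey open plastic tray, fixed, 210 x 270 x 35 mm outside, walls and floor 5 mm. Origin: centre of its underside on the table; its x is the 210 mm way, and the sticks lie roughly along +x, about 68 mm apart across y, in any order. The tray may be turned to any yaw.
- camera: Stand of the bench camera, fixed: dark steel plate 150 x 100 x 12 mm with two 80 mm tall aluminium cheeks that hold the camera head. Origin: on the table under the plate (plate spans x = -65 to +85 mm); x points from the status light end to the head's end.
- camera_head: Camera head, fixed in its stand: black cylinder 66 mm in diameter with a white light ring and a dark lens, 88 mm above the table. Origin: centre of the glass at the front of the lens; z is the optical axis, pointing out of the lens, upwards and leaning 30 degrees from vertical towards the stand's -x; y is horizontal.
There are look-alikes about, which are no part of the job. What is shaped like the red_stick but yellow is not meant.

How it is judged:
On the way:
1. the red stick is lifted clear of the tray in the gripper (z of red_stick in the frame of tray above 0.06 m and contact force between red_stick and the fingers above 0.5 N), for 0.2 s.
At the end, for the whole second after the job is handed in: Red stick held still by the gripper alone: centre of the red half within 13 mm of the optical axis each way and 65 to 95 mm before the glass, broad face (either) within 10 degrees of square to the lens, length within 10 degrees of level; other sticks, marker and jar moved under 30 mm (x of red_finish in the frame of camera_head between -0.013 and 0.013 m and y of red_finish in the frame of camera_head between -0.013 and 0.013 m and z of red_finish in the frame of camera_head between 0.065 and 0.095 m and angle between the z axis of red_finish and the z axis of camera_head, either way round below 0.175 rad and angle between red_finish's own x axis and vertical between 1.396 and 1.746 rad and height (world z) of red_finish above 0.1 m and contact force between red_stick and the fingers above 0.5 N and contact force between red_stick and tray below 0.1 N and contact force between red_stick and camera below 0.1 N and contact force between red_stick and jar below 0.1 N and contact force between red_stick and cream_stick below 0.1 N and contact force between red_stick and walnut_stick below 0.1 N and contact force between red_stick and marker below 0.1 N and linear speed of red_stick below 0.02 m/s and angular speed of red_stick below 0.15 rad/s and distance of each of cream_stick, walnut_stick, marker, jar from where it was at the start of the episode below 0.03 m); the arm keeps its last pose, push and grip.
It fails at once if the fingers touch the red finish (contact force between red_finish and the fingers above 0.3 N).
It fails at once if the camera or its stand is touched (contact force between camera and anything else above 1 N).
It fails at once if another stick, the marker or the jar is disturbed (moved over 30 mm) (distance of any of cream_stick, walnut_stick, marker, jar from where it was at the start of the episode above 0.03 m).
It also fails if it takes over 40 s, if anything falls off the work surface, if the arm or the gripper's body presses on something with over 40 N, if the wrist force passes 120 N, or if a joint passes its speed limit or range.

## Robot

A 7-joint arm with a two-finger parallel gripper is mounted at the origin on the work surface. World frame = base frame: x ahead of the robot, y to its left, z up, the work surface at z = 0. Lengths are in m, angles in rad, forces in N, time in s.
With the tool pointing down it reaches from about 0.4 to 0.85 m from the base axis. Payload 10.4 kg.
Tool frame: the origin (TCP) lies between the finger pads; the fingertips stand r.nose_length ahead of it and the grasp point (between the pads) lies 6 mm ahead of it (r.nose_length is the distance from the TCP to the fingertips, in m); z points along the fingers, x is the direction in which the jaws open and shut, and the axes are right-handed (so a half turn about z gives the same grasp; the last joint's range is limited). The gripper opens to 87 mm and grips with 3 to 60 N. Pads are 19 mm wide; open, the fingers measure 117 mm over their backs; the gripper's body (75 mm by 190 mm) begins 51 mm behind the grasp point.
Start: joints at [-1.367, 0.332, -0.065, 1.46, 0.022, 1.35, -0.088], TCP at [0.141, 0.609, 0.248] pointing down, gripper open.
Joint ranges: [-2.6, 2.6], [-0.5, 2.12], [-1.47, 1.34], [0.16, 2.42], [-1.27, 4.41], [0.06, 2.06], [-2.6, 2.6]. Speed limits (rad/s): [2.22, 2.22, 2.79, 2.79, 3.14, 3.14, 3.14].

## Interface

Orientations are given as a unit quaternion [x, y, z, w].
In Python, from bench import r gives the robot as it stands. The module is installed in compiled form; this text tells all that it offers.
- The arm moves only by the shell command python3 -m creep 'ROWS' [OPENING] [FORCE]. ROWS is JSON, a list of rows, each an object of numbers: "x", "y", "z": the shift along the world's x, y, z in m; "spin": the turn about the world's z in degrees. In form: [{"x": .., "y": .., "z": .., "spin": ..}, ...]. A call has 1 to 12 rows; each row is the pose to reach, as a shift and turn from the pose commanded when the call began; what a row does not reach only later rows make up. A row lasts 1/8 s, in which the tool goes at most 62.5 mm and 10.7 degrees, less where a joint would pass 70% of its speed; a pose out of reach is approached as far as the arm can. A call with a gripper value outside its range is refused whole. OPENING is the finger opening in m, from 0 to 0.087, set as the call begins (- or left out, the last holds). The fingers move at their own pace and stop on an object; FORCE is the grip in N (left out, the last holds). Time passes only in rows, so rows that repeat a pose let the fingers close. It gives the time, the measured TCP pose, the force and the opening at its end, in the units of the state.
- r.read_state(): the state, without advancing time (a new reading comes with each control period).
- r.camera(name): name is "side" or "top"; returns a dict with "pixels" (384x512x3 uint8, blue, green, red), "z_map" (384x512 float32, m along the optical axis (not along the pixel's ray), 0 where there is no reading), "K" (3x3 intrinsics, pixels), "R" (3x3) and "t" (3): a world point X has camera coordinates R X + t. Camera axes: x right, y down, z forward; pixel columns grow to the right and rows downward; lengths in m; the calibration is good to about 2 mm. A picture is of the moment at which its call begins.
- r.close_job(): hands the job in, once; it reports no verdict.
The state is a dict: "time": time; "joint_positions": joint angles; "joint_vel": joint speeds; "joint_torque": joint torques, N m; "ee_pos": TCP position; "eef_rot": TCP orientation; "ft_force": force on the tool from outside, world axes, zero at the start; "torque": the same for the moment, N m; "width": finger opening in m.
Only numpy, scipy, OpenCV 4.12 (cv2) and the standard library are available. Lean on these libraries where they do the work, as an engineer would, in place of code of your own. Each camera call takes 0.05 s, during which the arm holds its last target. There are 200 camera calls.

## Working session

There is one attempt and no reset: what is moved stays moved. The work goes in short steps, Python scripts to look and compute and a shell command to move; the robot and the scene stay as the last step left them, time stands still between calls to the robot, and variables do not carry over. Pictures are saved under pics/ and viewed, about 8 in all and at most 12, crops included, and the job is handed in when it is done.

```bash
mkdir -p pics; ls; cat > h.py <<'E'
import numpy as np,cv2
from bench import r
def shot(n,f):
    c=r.camera(n); np.savez('pics/%s.npz'%f,**c); cv2.imwrite('pics/%s.png'%f,c['pixels']); return c
def load(f): return dict(np.load('pics/%s.npz'%f))
def pt(c,u,v,z=None):
    if z is None: z=np.median([q for q in c['z_map'][v-1:v+2,u-1:u+2].ravel() if q>0])
    return c['R'].T@(z*np.linalg.inv(c['K'])@[u,v,1]-c['t'])
E
python3 - <<'E'
from h import *
s=r.read_state()
for k,v in s.items(): print(k,np.round(v,4))
print(r.nose_length)
a=shot('top','top0');b=shot('side','side0')
for c in(a,b): print(-c['R'].T@c['t'],c['R'][2],c['K'][0,0])
E
```

```text
pics
time 0.0
joint_positions [-1.3666  0.3329 -0.0647  1.4609  0.0216  1.3499 -0.0885]
joint_vel [-0.0006 -0.0006  0.0024  0.0004  0.0002 -0.0006  0.0003]
joint_torque [-1.00000e-03 -6.23259e+01  2.45000e-02 -3.89894e+01 -6.13000e-02
  3.97000e-02  1.00000e-04]
ee_pos [0.1405 0.6087 0.2468]
eef_rot [ 7.826e-01  6.226e-01 -5.000e-04  5.000e-04]
ft_force [0.0425 0.6235 0.1   ]
torque [ 0.0369 -0.0614  0.0081]
width 0.0872
0.025
[ 0.55047921 -0.08685506  1.01878871] [ 0.07330739  0.0172809  -0.99715966] 413.6029868229322
[0.21234414 0.51649587 0.81291503] [ 0.40164576 -0.58389725 -0.70551023] 346.3879386551171
```

View pics/top0.png

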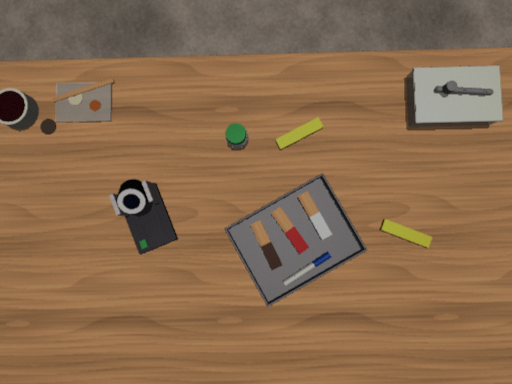

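View pics/side0.png

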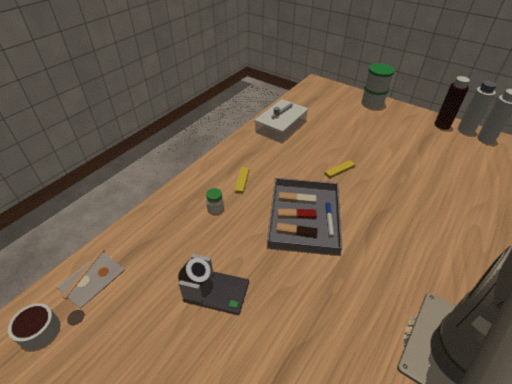

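```bash
python3 - <<'E'
from h import *
a=load('top0');b=load('side0')
np.set_printoptions(precision=4,suppress=True)
for n,u,v in [('lens',131,201),('light',143,244),('red end',301,249),('red-wood',291,231),('bare end',279,213),('walnut',266,245),('jar',236,133),('y1',300,133),('y2',406,233),('trayc',323,179),('t2',363,251),('t3',270,300),('t4',229,231),('platecorner',176,237),('plate',137,252)]: print(n,pt(a,u,v))
print('side')
for n,u,v in [('lens',199,270),('light',233,304),('red end',315,214),('bare',280,213),('jar',214,194),('redmid',297,213)]: print(n,pt(b,u,v))
def big(c,x0,y0,x1,y1,k): return cv2.resize(c['pixels'][y0:y1,x0:x1],None,fx=k,fy=k,interpolation=cv2.INTER_CUBIC)
A=big(a,225,170,370,305,4); B=big(a,100,170,185,260,4)
B=cv2.copyMakeBorder(B,0,A.shape[0]-B.shape[0],0,0,0)
im=np.hstack([A,B]);print(im.shape)
cv2.imwrite('pics/crop1.png',im[:, :800] if im.shape[1]<=800 else cv2.resize(im,(800,int(im.shape[0]*800/im.shape[1]))))
E
```

```text
lens [0.602  0.2101 0.0884]
light [0.5011 0.2043 0.0138]
red end [ 0.4827 -0.1774  0.0201]
red-wood [ 0.526  -0.1546  0.0199]
bare end [ 0.5697 -0.1269  0.019 ]
walnut [ 0.4937 -0.0939  0.02  ]
jar [ 0.7564 -0.0292  0.0707]
y1 [ 0.7648 -0.183   0.0152]
y2 [ 0.516  -0.4309  0.0134]
trayc [ 0.6483 -0.2328  0.035 ]
t2 [ 0.4766 -0.3211  0.0355]
t3 [ 0.3614 -0.1009  0.0069]
t4 [ 0.5285 -0.0044  0.0059]
platecorner [0.5164 0.1244 0.011 ]
plate [0.4812 0.2229 0.0007]
side
lens [0.5977 0.2105 0.0837]
light [0.4996 0.2058 0.0136]
red end [ 0.4773 -0.177   0.0161]
bare [ 0.5674 -0.1165  0.0172]
jar [ 0.7514 -0.0251  0.0675]
redmid [ 0.5241 -0.1464  0.0182]
(540, 920, 3)
```

View pics/crop1.png

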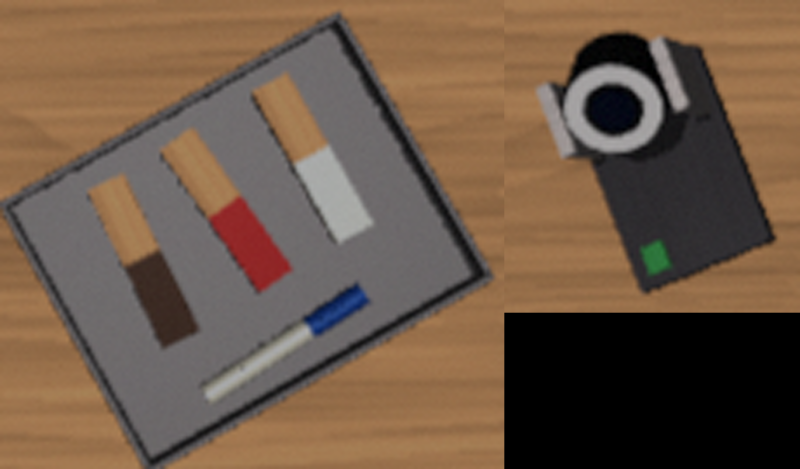

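The scene: tray at right with walnut, red and cream sticks; the red/bare boundary is at px (291,231). The camera lens is at px (131,201), with its light at (143,244). The rows can't tilt the tool, so I'll move over the tray and check what the arm does at its limits.

```bash
python3 -m creep '[{"x":0.05,"y":-0.03,"z":0,"spin":-10},{"x":0.1,"y":-0.06,"spin":-20},{"x":0.15,"y":-0.09,"spin":-30},{"x":0.2,"y":-0.12,"spin":-40},{"x":0.25,"y":-0.16,"spin":-50},{"x":0.3,"y":-0.2,"spin":-60},{"x":0.34,"y":-0.24,"spin":-70},{"x":0.38,"y":-0.28,"spin":-80},{"x":0.4,"y":-0.33,"spin":-90},{"x":0.41,"y":-0.39,"spin":-100},{"x":0.41,"y":-0.45,"spin":-110},{"x":0.41,"y":-0.51,"spin":-120}]'
python3 -m creep '[{"y":-0.06,"spin":-10},{"y":-0.12,"spin":-17},{"y":-0.18,"spin":-17},{"y":-0.22,"spin":-17},{"y":-0.22,"spin":-17}]'
python3 -c "
from h import *
s=r.read_state();print(np.round(s['joint_positions'],3),np.round(s['eef_rot'],4))"
```

```text
[-1.367  0.333 -0.065  1.461  0.022  1.35  -0.089] [ 7.826e-01  6.226e-01 -5.000e-04  4.000e-04]invalid input at $[1]: expected keys x, y, z, spin
invalid input at $[0]: expected keys x, y, z, spin
```

```bash
python3 -m creep '[{"x":0.05,"y":-0.03,"z":0,"spin":-10},{"x":0.1,"y":-0.06,"z":0,"spin":-20},{"x":0.15,"y":-0.09,"z":0,"spin":-30},{"x":0.2,"y":-0.12,"z":0,"spin":-40},{"x":0.25,"y":-0.16,"z":0,"spin":-50},{"x":0.3,"y":-0.2,"z":0,"spin":-60},{"x":0.34,"y":-0.24,"z":0,"spin":-70},{"x":0.38,"y":-0.28,"z":0,"spin":-80},{"x":0.4,"y":-0.33,"z":0,"spin":-90},{"x":0.41,"y":-0.39,"z":0,"spin":-100},{"x":0.41,"y":-0.45,"z":0,"spin":-110},{"x":0.41,"y":-0.51,"z":0,"spin":-120}]'
python3 -m creep '[{"x":0,"y":-0.06,"z":0,"spin":-10},{"x":0,"y":-0.12,"z":0,"spin":-17},{"x":0,"y":-0.18,"z":0,"spin":-17},{"x":0,"y":-0.22,"z":0,"spin":-17},{"x":0,"y":-0.22,"z":0,"spin":-17}]'
python3 -c "
from h import *
s=r.read_state();print(np.round(s['joint_positions'],3),np.round(s['eef_rot'],4))"
```

```text
time: 1.6
ee_pos: [0.5502, 0.097, 0.2472]
eef_rot: [0.929, -0.369, -0.0, 0.0]
ft_force: [0.4, -0.5, -0.5]
width: 0.0873
time: 2.22
ee_pos: [0.5496, -0.1249, 0.2475]
eef_rot: [0.865, -0.503, 0.0, 0.001]
ft_force: [-0.1, 1.7, -1.0]
width: 0.0869
[-0.495  0.228  0.746  1.662 -0.158  1.314 -0.774] [ 8.645e-01 -5.026e-01  2.000e-04  6.000e-04]
```

```bash
python3 -m creep '[{"x":0.05,"y":0,"z":0.06,"spin":0},{"x":0.1,"y":0,"z":0.12,"spin":0},{"x":0.1,"y":0,"z":0.18,"spin":0},{"x":0.1,"y":0,"z":0.24,"spin":0},{"x":0.1,"y":0,"z":0.3,"spin":0},{"x":0.1,"y":0,"z":0.36,"spin":0},{"x":0.1,"y":0,"z":0.42,"spin":0},{"x":0.1,"y":0,"z":0.48,"spin":0},{"x":0.1,"y":0,"z":0.54,"spin":0},{"x":0.1,"y":0,"z":0.6,"spin":0},{"x":0.1,"y":0,"z":0.66,"spin":0},{"x":0.1,"y":0,"z":0.7,"spin":0}]'
python3 -c "
from h import *
s=r.read_state();print(np.round(s['joint_positions'],3),np.round(s['eef_rot'],4))"
```

```text
time: 3.72
ee_pos: [0.5251, -0.0757, 0.7305]
eef_rot: [0.854, -0.499, 0.131, -0.063]
ft_force: [0.5, 0.3, 0.1]
width: 0.0868
[-0.477  0.223  0.868  0.632 -0.28   2.058 -0.874] [ 0.8541 -0.4992  0.1315 -0.0627]
```

The tool tilts when joint 6 saturates. Now to see whether the tilt survives into the next call.

```bash
python3 -m creep '[{"x":0,"y":0,"z":-0.06,"spin":0},{"x":0,"y":0,"z":-0.12,"spin":0},{"x":0,"y":0,"z":-0.18,"spin":0},{"x":0,"y":0,"z":-0.24,"spin":0},{"x":0,"y":0,"z":-0.24,"spin":0}]'
python3 -c "
from h import *
s=r.read_state();print(np.round(s['joint_positions'],3),np.round(s['eef_rot'],4))"
```

```text
time: 4.35
ee_pos: [0.5252, -0.0737, 0.4849]
eef_rot: [0.855, -0.498, 0.127, -0.06]
ft_force: [-1.1, -0.4, 1.2]
width: 0.0873
[-0.863 -0.213  0.751  1.509  0.198  1.509 -1.143] [ 0.8555 -0.4983  0.1274 -0.0605]
```

```bash
cat >> h.py <<'E'
from scipy.spatial.transform import Rotation as Ro
def st():
    s=r.read_state(); M=Ro.from_quat(s['eef_rot']).as_matrix(); z=M[:,2]; d=np.degrees
    print('t',round(s['time'],2),'p',np.round(s['ee_pos'],4),'tilt %.1f az %.1f xyaw %.1f'%(d(np.arccos(-z[2])),d(np.arctan2(z[1],z[0])),d(np.arctan2(M[1,0],M[0,0]))),'q',np.round(s['joint_positions'],2),'w',round(s['width'],4))
    return s,M
E
python3 -m creep '[{"x":0,"y":0,"z":0,"spin":10},{"x":0,"y":0,"z":0,"spin":20},{"x":0,"y":0,"z":0,"spin":30},{"x":0,"y":0,"z":0,"spin":40},{"x":0,"y":0,"z":0,"spin":50},{"x":0,"y":0,"z":0,"spin":60},{"x":0,"y":0,"z":0,"spin":70},{"x":0,"y":0,"z":0,"spin":80},{"x":0,"y":0,"z":0,"spin":90},{"x":0,"y":0,"z":0,"spin":100},{"x":0,"y":0,"z":0,"spin":110},{"x":0,"y":0,"z":0,"spin":120}]'
python3 -c "
from h import *
st()"
python3 -m creep '[{"x":0,"y":0,"z":0.04,"spin":10},{"x":0,"y":0,"z":0.08,"spin":20},{"x":0,"y":0,"z":0.12,"spin":30},{"x":0,"y":0,"z":0.16,"spin":40},{"x":0,"y":0,"z":0.18,"spin":50},{"x":0,"y":0,"z":0.2,"spin":60}]'
python3 -c "
from h import *
st()"
```

```text
time: 5.85
ee_pos: [0.5281, -0.0747, 0.4902]
eef_rot: [0.858, 0.494, 0.012, -0.142]
ft_force: [0.3, -0.7, 0.1]
width: 0.087
t 5.85 p [ 0.5281 -0.0747  0.4902] tilt 16.4 az 115.2 xyaw 58.8 q [-0.53  0.36  1.06  1.14 -0.52  2.03  1.4 ] w 0.087
time: 6.6
ee_pos: [0.5139, -0.0635, 0.5139]
eef_rot: [0.712, 0.69, -0.008, -0.126]
ft_force: [-0.6, -0.3, 0.7]
width: 0.0869
t 6.6 p [ 0.5139 -0.0635  0.5139] tilt 14.5 az 137.6 xyaw 87.3 q [ 0.27  0.27 -0.2   1.02 -0.12  2.06  1.56] w 0.0869
```

```bash
python3 -m creep '[{"x":0,"y":0,"z":0.06,"spin":10},{"x":0,"y":0,"z":0.12,"spin":20},{"x":0,"y":0,"z":0.18,"spin":30},{"x":0,"y":0,"z":0.24,"spin":33},{"x":0,"y":0,"z":0.3,"spin":33}]'
python3 -c "
from h import *
st()"
```

```text
time: 7.22
ee_pos: [0.4821, -0.0536, 0.5309]
eef_rot: [0.491, 0.867, -0.03, -0.083]
ft_force: [-0.2, 0.5, -0.4]
width: 0.087
t 7.22 p [ 0.4821 -0.0536  0.5309] tilt 10.1 az 170.3 xyaw 120.5 q [-0.37  0.17  0.5   1.11 -0.1   2.06  2.21] w 0.087
```

```bash
python3 -m creep '[{"x":0,"y":0,"z":0.06,"spin":0},{"x":0,"y":0,"z":0.12,"spin":0},{"x":0,"y":0,"z":0.16,"spin":0}]'
python3 -c "
from h import *
st()"
```

```text
time: 7.6
ee_pos: [0.4698, -0.0524, 0.564]
eef_rot: [0.494, 0.868, -0.015, -0.051]
ft_force: [0.2, 0.0, -0.9]
width: 0.0869
t 7.6 p [ 0.4698 -0.0524  0.564 ] tilt 6.0 az 166.5 xyaw 120.6 q [-0.53  0.11  0.65  1.1  -0.09  2.06  2.19] w 0.0869
```

```bash
python3 -m creep '[{"x":0,"y":0,"z":0.06,"spin":0},{"x":0,"y":0,"z":0.12,"spin":0},{"x":0,"y":0,"z":0.16,"spin":0},{"x":0,"y":0,"z":0.2,"spin":0}]'
python3 -c "
from h import *
st()"
```

```text
time: 8.1
ee_pos: [0.4618, -0.0495, 0.5955]
eef_rot: [0.494, 0.869, 0.0, -0.018]
ft_force: [0.0, -0.2, 0.1]
width: 0.0869
t 8.1 p [ 0.4618 -0.0495  0.5955] tilt 2.1 az 149.3 xyaw 120.7 q [-0.76  0.06  0.86  1.07 -0.07  2.06  2.18] w 0.0869
```

```bash
python3 - <<'E'
from h import *
a=load('top0');np.set_printoptions(precision=4,suppress=True)
def pl(c,u,v,z):
    o=-c['R'].T@c['t'];d=c['R'].T@np.linalg.inv(c['K'])@[u,v,1];return o+d*(z-o[2])/d[2]
k=3.478
P=[pl(a,225+x/k,170+y/k,.0195) for x,y in [(161,154),(195,129),(260,293),(292,270),(210,220),(238,198)]]
b=(P[0]+P[1])/2;e=(P[2]+P[3])/2;m=(P[4]+P[5])/2
print(b,e,m,np.linalg.norm(e-b),np.linalg.norm(m-b),np.linalg.norm(P[1]-P[0]))
d=(e-b)/np.linalg.norm(e-b);print(d,np.degrees(np.arctan2(d[1],d[0])))
c0=(b+e)/2;print('grip',c0-.033*d,'from m',m+(.002-.033)*d)
# camera yaw from plate edge (z=.012) and lens
Q=[pl(a,100+(x-504)/k,170+y/k,.012) for x,y in [(771,238),(700,48),(641,291)]]
print(Q); w=Q[1]-Q[0];print('camyaw',np.degrees(np.arctan2(w[1],w[0])),np.linalg.norm(w),np.linalg.norm(Q[2]-Q[0]))
# lens: ring depth
A=pl(a,131.3,201.3,.088);print(A)
for u,v in[(131,201),(128,201),(134,201),(131,198),(131,204)]:print(pt(a,u,v))
E
python3 -m creep '[{"x":0.03,"y":-0.03,"z":-0.04,"spin":0},{"x":0.06,"y":-0.06,"z":-0.08,"spin":0},{"x":0.08,"y":-0.07,"z":-0.13,"spin":0},{"x":0.085,"y":-0.08,"z":-0.19,"spin":0},{"x":0.085,"y":-0.08,"z":-0.25,"spin":0},{"x":0.085,"y":-0.08,"z":-0.31,"spin":0},{"x":0.085,"y":-0.08,"z":-0.37,"spin":0},{"x":0.085,"y":-0.08,"z":-0.42,"spin":0},{"x":0.085,"y":-0.08,"z":-0.46,"spin":0},{"x":0.085,"y":-0.08,"z":-0.46,"spin":0}]'
python3 -c "
from h import *
st()"
```

```text
[ 0.5754 -0.1202  0.0195] [ 0.4779 -0.1853  0.0195] [ 0.5282 -0.1509  0.0195] 0.11726782795532908 0.056295696718854635 0.029292572364840144
[-0.8314 -0.5557  0.    ] -146.2427919844129
grip [ 0.5541 -0.1344  0.0195] from m [ 0.554  -0.1336  0.0195]
[array([0.513 , 0.1224, 0.012 ]), array([0.6472, 0.172 , 0.012 ]), array([0.4778, 0.2136, 0.012 ])]
camyaw 20.281949825364514 0.14316475386279456 0.09775084851496638
[0.6013 0.2095 0.088 ]
[0.602  0.2101 0.0884]
[0.602  0.2164 0.0901]
[0.6018 0.2033 0.0884]
[0.6085 0.2088 0.0926]
[0.5953 0.2111 0.0853]
time: 9.35
ee_pos: [0.5447, -0.1293, 0.1329]
eef_rot: [0.494, 0.869, -0.001, -0.021]
ft_force: [-0.4, -0.4, -0.4]
width: 0.0869
t 9.35 p [ 0.5447 -0.1293  0.1329] tilt 2.4 az 153.0 xyaw 120.7 q [-0.52  0.4   0.83  1.78 -0.33  1.15  2.53] w 0.0869
```

```bash
python3 -m creep '[{"x":0.005,"y":-0.003,"z":-0.03,"spin":0},{"x":0.0095,"y":-0.005,"z":-0.05,"spin":0},{"x":0.0095,"y":-0.005,"z":-0.06,"spin":0},{"x":0.0095,"y":-0.005,"z":-0.06,"spin":0}]' 0.045
python3 - <<'E'
from h import *
st()
b=shot('side','side1');a=shot('top','top1')
im=cv2.resize(b['pixels'][170:260,255:355],None,fx=6,fy=6,interpolation=cv2.INTER_CUBIC)
im2=cv2.resize(a['pixels'][190:270,240:340],None,fx=3,fy=3,interpolation=cv2.INTER_CUBIC)
o=np.zeros((540,800,3),np.uint8);o[:,:500]=im[:,:500];o[:240,500:800]=im2;cv2.imwrite('pics/c2.png',o)
E
```

```text
time: 9.85
ee_pos: [0.5565, -0.1348, 0.0763]
eef_rot: [0.494, 0.869, 0.001, -0.018]
ft_force: [-0.1, -0.1, 0.6]
width: 0.0551
t 9.85 p [ 0.5565 -0.1348  0.0763] tilt 2.1 az 148.3 xyaw 120.7 q [-0.42  0.49  0.74  1.79 -0.38  1.05  2.57] w 0.0551
```

View pics/c2.png

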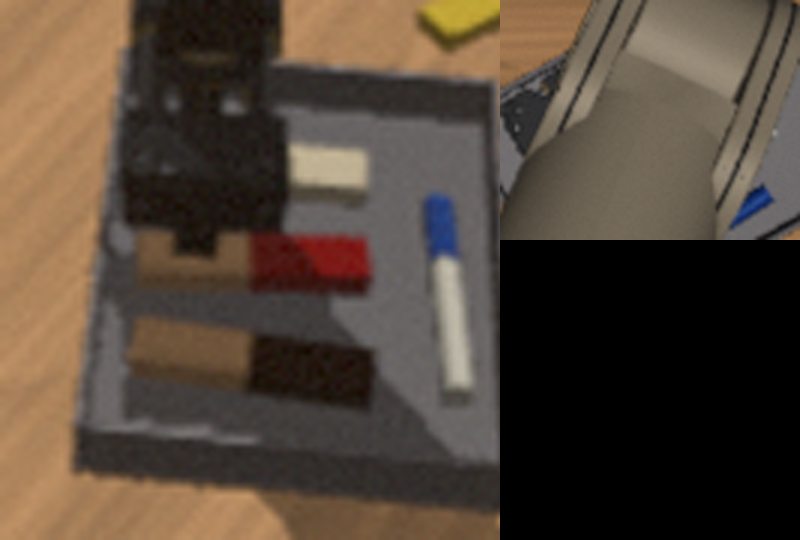

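```bash
python3 - <<'E'
from h import *
c=load('side1');np.set_printoptions(precision=4,suppress=True)
o=-c['R'].T@c['t']
def pl(u,v,z=.0195):
    d=c['R'].T@np.linalg.inv(c['K'])@[u,v,1];return o+d*(z-o[2])/d[2]
f=lambda x,y:pl(255+x/6,170+y/6)
P=[f(*q) for q in [(138,231),(137,267),(367,238),(371,275),(250,234),(250,272)]]
b=(P[0]+P[1])/2;e=(P[2]+P[3])/2;m=(P[4]+P[5])/2;d=(e-b)/np.linalg.norm(e-b)
print(b,e,m,np.linalg.norm(e-b),np.linalg.norm(P[1]-P[0]),np.degrees(np.arctan2(d[1],d[0])));print('grip',(b+e)/2-.033*d,m-.031*d)
E
```

```text
[ 0.5751 -0.1163  0.0195] [ 0.475  -0.1814  0.0195] [ 0.5262 -0.1478  0.0195] 0.11944309696342972 0.025262085540639797 -146.9294585600715
grip [ 0.5527 -0.1309  0.0195] [ 0.5522 -0.1309  0.0195]
```

```bash
python3 -m creep '[{"x":-0.002,"y":0.001,"z":-0.015,"spin":0},{"x":-0.002,"y":0.001,"z":-0.03,"spin":0},{"x":-0.002,"y":0.001,"z":-0.03,"spin":0},{"x":-0.002,"y":0.001,"z":-0.03,"spin":0}]'
python3 -c "
from h import *
st()"
```

```text
time: 10.45
ee_pos: [0.5543, -0.134, 0.0456]
eef_rot: [0.494, 0.869, 0.0, -0.018]
ft_force: [0.2, -0.9, 0.3]
width: 0.0451
t 10.45 p [ 0.5543 -0.134   0.0456] tilt 2.1 az 148.8 xyaw 120.7 q [-0.38  0.51  0.68  1.81 -0.39  0.99  2.58] w 0.0451
```

Within about 1 mm of the target. Lower 12 mm, then close with a moderate force.

```bash
python3 -m creep '[{"x":0,"y":0.001,"z":-0.008,"spin":0},{"x":0,"y":0.001,"z":-0.0125,"spin":0},{"x":0,"y":0.001,"z":-0.0125,"spin":0}]'
python3 -m creep '[{"x":0,"y":0,"z":0,"spin":0},{"x":0,"y":0,"z":0,"spin":0},{"x":0,"y":0,"z":0,"spin":0},{"x":0,"y":0,"z":0,"spin":0},{"x":0,"y":0,"z":0,"spin":0}]' 0.0 30
python3 -c "
from h import *
st()"
```

```text
time: 10.82
ee_pos: [0.554, -0.1327, 0.0327]
eef_rot: [0.494, 0.869, 0.0, -0.018]
ft_force: [-0.1, 0.5, -0.2]
width: 0.045
time: 11.45
ee_pos: [0.5544, -0.1328, 0.0332]
eef_rot: [0.494, 0.869, 0.001, -0.018]
ft_force: [0.1, 0.4, 1.8]
width: 0.0281
t 11.45 p [ 0.5544 -0.1328  0.0332] tilt 2.1 az 148.3 xyaw 120.8 q [-0.37  0.53  0.66  1.82 -0.4   0.97  2.58] w 0.0281
```

```bash
python3 -m creep '[{"x":0,"y":0,"z":0.02,"spin":0},{"x":0,"y":0,"z":0.05,"spin":0},{"x":0,"y":0,"z":0.1,"spin":0},{"x":0,"y":0.03,"z":0.15,"spin":-8},{"x":0,"y":0.06,"z":0.2,"spin":-18},{"x":-0.01,"y":0.09,"z":0.25,"spin":-28},{"x":-0.02,"y":0.12,"z":0.3,"spin":-38},{"x":-0.03,"y":0.15,"z":0.35,"spin":-48},{"x":-0.04,"y":0.19,"z":0.4,"spin":-58},{"x":-0.04,"y":0.23,"z":0.45,"spin":-68},{"x":-0.04,"y":0.27,"z":0.5,"spin":-78},{"x":-0.04,"y":0.31,"z":0.54,"spin":-88}]'
python3 -c "
from h import *
st()"
```

```text
time: 12.95
ee_pos: [0.5132, 0.177, 0.5766]
eef_rot: [0.96, 0.279, 0.014, -0.013]
ft_force: [2.1, -1.0, 0.1]
width: 0.0282
t 12.95 p [0.5132 0.177  0.5766] tilt 2.2 az 58.5 xyaw 32.4 q [-1.    0.22  0.82  0.98 -0.21  1.97  0.29] w 0.0282
```

Held (28.2 mm). Now push up past the reach to gain an outward tilt.

```bash
python3 -m creep '[{"x":0,"y":0,"z":0.05,"spin":-6},{"x":0,"y":0,"z":0.1,"spin":-12},{"x":0,"y":0,"z":0.15,"spin":-12},{"x":0,"y":0,"z":0.2,"spin":-12},{"x":0,"y":0,"z":0.25,"spin":-12},{"x":0,"y":0,"z":0.3,"spin":-12},{"x":0,"y":0,"z":0.35,"spin":-12}]'
python3 -c "
from h import *
st()"
```

```text
time: 13.82
ee_pos: [0.4838, 0.1697, 0.6525]
eef_rot: [0.982, 0.18, 0.051, -0.018]
ft_force: [-0.1, 0.4, -0.3]
width: 0.0281
t 13.82 p [0.4838 0.1697 0.6525] tilt 6.2 az 29.4 xyaw 20.7 q [-0.82  0.16  0.53  0.84 -0.12  2.06  0.  ] w 0.0281
```

```bash
python3 -m creep '[{"x":0.02,"y":0,"z":0.06,"spin":0},{"x":0.04,"y":0,"z":0.12,"spin":0},{"x":0.06,"y":0.01,"z":0.18,"spin":0},{"x":0.08,"y":0.02,"z":0.24,"spin":0},{"x":0.1,"y":0.03,"z":0.3,"spin":0},{"x":0.12,"y":0.04,"z":0.36,"spin":0},{"x":0.14,"y":0.04,"z":0.42,"spin":0},{"x":0.16,"y":0.04,"z":0.48,"spin":0},{"x":0.18,"y":0.04,"z":0.54,"spin":0},{"x":0.2,"y":0.04,"z":0.6,"spin":0}]'
python3 -c "
from h import *
st()"
```

```text
time: 15.08
ee_pos: [0.5242, 0.1765, 0.6788]
eef_rot: [0.98, 0.179, 0.089, -0.024]
ft_force: [0.1, -0.4, -0.6]
width: 0.028
t 15.07 p [0.5242 0.1765 0.6788] tilt 10.6 az 25.3 xyaw 20.6 q [-0.65  0.25  0.4   0.67 -0.15  2.06  0.02] w 0.028
```

```bash
python3 -m creep '[{"x":0,"y":0,"z":0.06,"spin":0},{"x":0,"y":0,"z":0.12,"spin":0},{"x":0,"y":0,"z":0.18,"spin":0},{"x":0,"y":0,"z":0.24,"spin":0},{"x":0,"y":0,"z":0.3,"spin":0},{"x":0,"y":0,"z":0.36,"spin":0},{"x":0,"y":0,"z":0.42,"spin":0},{"x":0,"y":0,"z":0.48,"spin":0}]'
python3 -c "
from h import *
st()"
```

```text
time: 16.08
ee_pos: [0.4819, 0.1659, 0.7209]
eef_rot: [0.975, 0.178, 0.126, -0.03]
ft_force: [0.6, -0.6, 0.4]
width: 0.028
t 16.07 p [0.4819 0.1659 0.7209] tilt 14.9 az 23.9 xyaw 20.6 q [-0.84  0.15  0.58  0.7  -0.13  2.06  0.01] w 0.028
```

```bash
python3 -m creep '[{"x":-0.03,"y":-0.01,"z":0.05,"spin":0},{"x":-0.06,"y":-0.02,"z":0.1,"spin":0},{"x":-0.09,"y":-0.03,"z":0.15,"spin":0},{"x":-0.12,"y":-0.04,"z":0.2,"spin":0},{"x":-0.15,"y":-0.05,"z":0.25,"spin":0},{"x":-0.18,"y":-0.06,"z":0.3,"spin":0},{"x":-0.2,"y":-0.07,"z":0.35,"spin":0},{"x":-0.22,"y":-0.08,"z":0.4,"spin":0}]'
python3 -c "
from h import *
st()"
```

```text
time: 17.08
ee_pos: [0.4004, 0.1244, 0.7556]
eef_rot: [0.97, 0.176, 0.16, -0.042]
ft_force: [0.3, 0.3, 0.7]
width: 0.0278
t 17.07 p [0.4004 0.1244 0.7556] tilt 19.0 az 25.1 xyaw 20.3 q [ 0.1  -0.03 -0.45  0.78 -0.04  2.06 -0.03] w 0.0278
```

```bash
python3 -m creep '[{"x":0,"y":0,"z":0.06,"spin":0},{"x":0,"y":0,"z":0.12,"spin":0},{"x":0,"y":0,"z":0.18,"spin":0},{"x":0,"y":0,"z":0.24,"spin":0},{"x":0,"y":0,"z":0.3,"spin":0},{"x":0,"y":0,"z":0.36,"spin":0},{"x":0,"y":0,"z":0.42,"spin":0},{"x":0,"y":0,"z":0.48,"spin":0},{"x":0,"y":0,"z":0.54,"spin":0},{"x":0,"y":0,"z":0.6,"spin":0},{"x":0,"y":0,"z":0.66,"spin":0},{"x":0,"y":0,"z":0.72,"spin":0}]'
python3 -c "
from h import *
st()"
```

```text
time: 18.58
ee_pos: [0.395, 0.1286, 0.7892]
eef_rot: [0.964, 0.175, 0.196, -0.05]
ft_force: [-0.4, 0.8, -0.7]
width: 0.0276
t 18.57 p [0.395  0.1286 0.7892] tilt 23.4 az 24.7 xyaw 20.2 q [ 0.33 -0.02 -0.7   0.69 -0.04  2.06 -0.04] w 0.0276
```

```bash
python3 -m creep '[{"x":0.03,"y":0,"z":0.05,"spin":0},{"x":0.06,"y":0.01,"z":0.1,"spin":0},{"x":0.09,"y":0.02,"z":0.15,"spin":0},{"x":0.12,"y":0.03,"z":0.2,"spin":0},{"x":0.12,"y":0.03,"z":0.26,"spin":0},{"x":0.12,"y":0.03,"z":0.32,"spin":0},{"x":0.12,"y":0.03,"z":0.38,"spin":0},{"x":0.12,"y":0.03,"z":0.44,"spin":0},{"x":0.12,"y":0.03,"z":0.5,"spin":0},{"x":0.12,"y":0.03,"z":0.56,"spin":0},{"x":0.12,"y":0.03,"z":0.62,"spin":0},{"x":0.12,"y":0.03,"z":0.68,"spin":0}]'
python3 - <<'E'
from h import *
s,M=st()
# target geometry: camera yaw 20.3
y=np.radians(20.3);L=np.array([.6015,.2095,.087]);X=np.array([np.cos(y),np.sin(y),0]);Y=np.array([-np.sin(y),np.cos(y),0])
A=-.5*X+np.array([0,0,np.cos(np.pi/6)]);T=L+.08*A
print('T',T,'axis',A,'tool z.axis deg',np.degrees(np.arccos(-M[:,2]@A)))
# tool->stick: at grasp tool x yaw120.8 tilt2, stick dir -146.5 -> stick +x = +tool y or -
print('tool y',M[:,1],'camY',Y,'tool x',M[:,0])
E
```

```text
time: 20.08
ee_pos: [0.4549, 0.1443, 0.819]
eef_rot: [0.956, 0.172, 0.231, -0.056]
ft_force: [0.5, 0.3, -0.8]
width: 0.0279
t 20.07 p [0.4549 0.1443 0.819 ] tilt 27.5 az 24.0 xyaw 20.0 q [-0.85  0.1   0.62  0.52 -0.16  2.06  0.  ] w 0.0279
T [0.56398444 0.19562257 0.15628203] axis [-0.46894447 -0.17346783  0.8660254 ] tool z.axis deg 3.0417339967440054
tool y [ 0.35554534 -0.93422844 -0.02836777] camY [-0.34693565  0.93788893  0.        ] tool x [0.83385733 0.3033435  0.4611558 ]
```

```bash
cat >> h.py <<'E'
y=np.radians(20.3);L=np.array([.6015,.2095,.087]);X=np.array([np.cos(y),np.sin(y),0]);Y=np.array([-np.sin(y),np.cos(y),0])
A=-.5*X+np.array([0,0,np.cos(np.pi/6)]);T=L+.08*A
M0=Ro.from_quat([.494,.869,.001,-.018]).as_matrix()
p=M0.T@(np.array([.5017,-.1668,.012])-[.5544,-.1328,.0332]); p[0]=0
def goal(): 
    s,M=st(); g=T-M@p; print('goal TCP',np.round(g,4),'delta',np.round(g-s['ee_pos'],4)); return s,M
E
python3 -c "
from h import *
print(p);goal()
import cv2;b=shot('side','side2');cv2.imwrite('pics/s2.png',b['pixels'])"
```

```text
[ 0.         -0.06232749  0.02211951]
t 20.07 p [0.4549 0.1443 0.819 ] tilt 27.5 az 24.0 xyaw 20.0 q [-0.85  0.1   0.62  0.52 -0.16  2.06  0.  ] w 0.0279
goal TCP [0.5768 0.1332 0.1741] delta [ 0.1219 -0.0111 -0.6449]
```

View pics/s2.png

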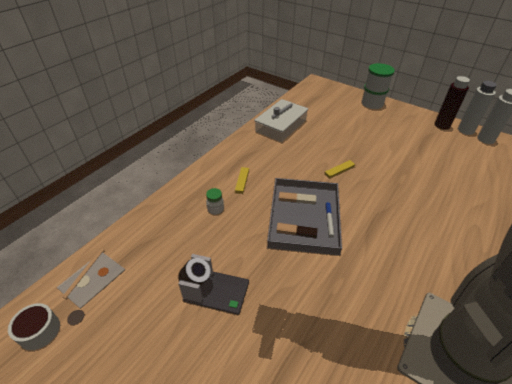

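```bash
python3 -m creep '[{"x":0,"y":0,"z":-0.05,"spin":0},{"x":0.01,"y":0,"z":-0.1,"spin":0},{"x":0.02,"y":0,"z":-0.15,"spin":0},{"x":0.04,"y":0,"z":-0.2,"spin":0},{"x":0.06,"y":0,"z":-0.25,"spin":0},{"x":0.08,"y":0,"z":-0.3,"spin":0},{"x":0.1,"y":-0.01,"z":-0.35,"spin":0},{"x":0.12,"y":-0.01,"z":-0.4,"spin":0},{"x":0.12,"y":-0.01,"z":-0.45,"spin":0},{"x":0.12,"y":-0.01,"z":-0.5,"spin":0},{"x":0.12,"y":-0.01,"z":-0.52,"spin":0},{"x":0.12,"y":-0.01,"z":-0.52,"spin":0}]'
python3 - <<'E'
from h import *
goal();a=shot('top','top3');b=shot('side','side3')
im=cv2.resize(b['pixels'][130:330,120:320],None,fx=2.5,fy=2.5,interpolation=cv2.INTER_CUBIC)
im2=cv2.resize(a['pixels'][140:260,80:200],None,fx=2.5,fy=2.5,interpolation=cv2.INTER_CUBIC)
o=np.zeros((500,800,3),np.uint8);o[:,:500]=im;o[:300,500:800]=im2;cv2.imwrite('pics/c3.png',o)
E
```

```text
time: 21.62
ee_pos: [0.5742, 0.1345, 0.2974]
eef_rot: [0.956, 0.173, 0.23, -0.056]
ft_force: [0.7, -0.2, 0.5]
width: 0.0278
t 21.62 p [0.5742 0.1345 0.2974] tilt 27.3 az 24.0 xyaw 20.0 q [-1.08 -0.17  0.74  1.92  0.09  0.87  0.  ] w 0.0278
goal TCP [0.5769 0.1333 0.1742] delta [ 0.0027 -0.0012 -0.1232]
```

View pics/c3.png

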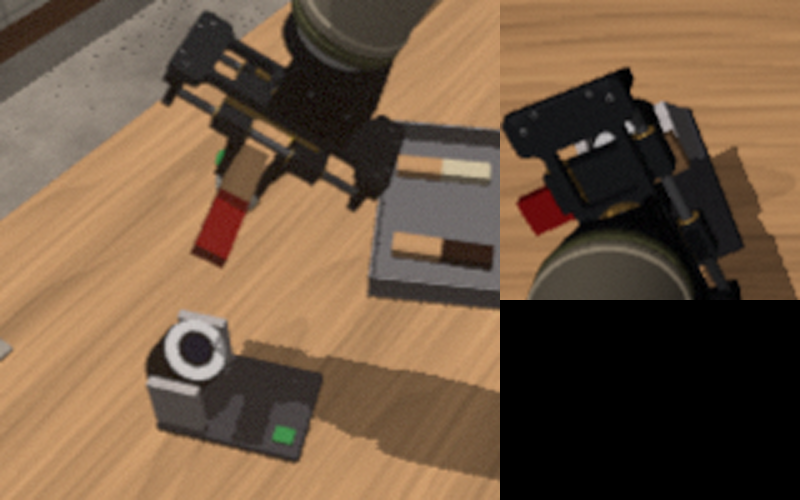

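```bash
cat >> h.py <<'E'
def red(c,box):
    hsv=cv2.cvtColor(c['pixels'],cv2.COLOR_BGR2HSV);h,s_,v=cv2.split(hsv)
    m=((h<8)|(h>172))&(s_>150)&(v>60);u0,v0,u1,v1=box;k=np.zeros_like(m);k[v0:v1,u0:u1]=1
    vv,uu=np.where(m&k&(c['z_map']>0));z=c['z_map'][vv,uu]
    return ((np.linalg.inv(c['K'])@np.stack([uu*z,vv*z,z]))-c['t'][:,None]).T@c['R']
def predbox(P,s,M):
    D=(P-(s['ee_pos']+M@p))@np.stack([-M[:,1],M[:,0],-M[:,2]],1)  # length(to red end), jaw, up-normal, relative to predicted red centre
    print(len(P),'lo',np.percentile(D,3,axis=0).round(4),'hi',np.percentile(D,97,axis=0).round(4))
E
python3 - <<'E'
from h import *
s,M=st()
predbox(red(load('side3'),(120,170,260,250)),s,M);predbox(red(load('top3'),(80,200,130,240)),s,M)
E
```

```text
t 21.73 p [0.5754 0.1349 0.3   ] tilt 27.6 az 24.0 xyaw 20.0 q [-1.08 -0.17  0.74  1.92  0.09  0.87  0.  ] w 0.0283
362 lo [-0.0295 -0.018  -0.0008] hi [0.0299 0.0078 0.0072]
234 lo [-0.0249 -0.0181 -0.0021] hi [0.0272 0.0201 0.0883]
```

```bash
python3 -m creep '[{"x":0.002,"y":-0.001,"z":-0.03,"spin":0},{"x":0.002,"y":-0.001,"z":-0.06,"spin":0},{"x":0.002,"y":-0.001,"z":-0.08,"spin":0},{"x":0.002,"y":-0.001,"z":-0.09,"spin":0},{"x":0.002,"y":-0.001,"z":-0.09,"spin":0}]'
```

```text
time: 22.35
ee_pos: [0.5773, 0.1338, 0.2095]
eef_rot: [0.956, 0.173, 0.231, -0.056]
ft_force: [-0.2, 0.2, 0.4]
width: 0.028
```

```bash
python3 -m creep '[{"x":0.002,"y":0,"z":-0.02,"spin":0},{"x":0.002,"y":0,"z":-0.034,"spin":0},{"x":0.002,"y":0,"z":-0.034,"spin":0},{"x":0.002,"y":0,"z":-0.034,"spin":0},{"x":0.002,"y":0,"z":-0.034,"spin":0}]'
python3 - <<'E'
from h import *
s,M=goal();a=shot('top','top4');b=shot('side','side4')
predbox(red(b,(120,170,270,290)),s,M)
P=red(b,(120,170,270,290));C=np.stack([np.cross(Y,A),Y,A],1)
print('cam frame (T at 0,0,.08)');D=(P-L)@C;print(np.percentile(D,3,axis=0).round(4),np.percentile(D,97,axis=0).round(4))
top=P[D[:,2]>np.median(D[:,2])-.004];n=np.linalg.svd(top-top.mean(0))[2][2];n*=np.sign(n[2]);print('n',n,'ang',np.degrees(np.arccos(n@A)))
im=cv2.resize(b['pixels'][130:330,120:320],None,fx=2.5,fy=2.5,interpolation=cv2.INTER_CUBIC)
im2=cv2.resize(a['pixels'][140:260,80:200],None,fx=2.5,fy=2.5,interpolation=cv2.INTER_CUBIC)
o=np.zeros((500,800,3),np.uint8);o[:,:500]=im;o[:300,500:800]=im2;cv2.imwrite('pics/c4.png',o)
E
```

```text
time: 22.98
ee_pos: [0.5796, 0.1338, 0.176]
eef_rot: [0.956, 0.173, 0.232, -0.057]
ft_force: [0.3, 0.2, -0.6]
width: 0.0275
t 22.98 p [0.5796 0.1338 0.176 ] tilt 27.6 az 24.0 xyaw 20.0 q [-1.1   0.01  0.85  2.08 -0.16  0.59  0.22] w 0.0275
goal TCP [0.5768 0.1332 0.1741] delta [-0.0028 -0.0006 -0.0019]
299 lo [-0.0309 -0.0177  0.0013] hi [0.0298 0.0086 0.0077]
cam frame (T at 0,0,.08)
[-0.014  -0.0314  0.0823] [0.0122 0.0291 0.0886]
n [-0.40989735 -0.16545366  0.89700014] ang 3.8486045416042645
```

View pics/c4.png

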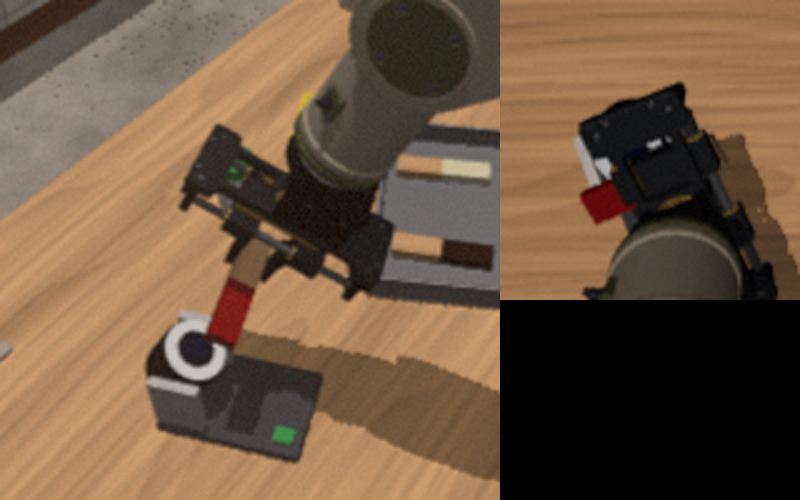

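Red half in camera axes: centre about (-1, -1, 81) mm, broad face about 4° off square. Settle and hand in.

```bash
python3 -m creep '[{"x":0,"y":0,"z":0,"spin":0},{"x":0,"y":0,"z":0,"spin":0},{"x":0,"y":0,"z":0,"spin":0},{"x":0,"y":0,"z":0,"spin":0}]' && python3 -c "
from h import *
s,M=goal();print(np.abs(s['joint_vel']).max(),s['ft_force']);print(r.close_job())"
```

```text
time: 23.58
ee_pos: [0.579, 0.1336, 0.1749]
eef_rot: [0.956, 0.173, 0.231, -0.056]
ft_force: [-0.2, -0.6, -1.3]
width: 0.028
t 23.57 p [0.579  0.1336 0.1749] tilt 27.5 az 24.0 xyaw 20.0 q [-1.1   0.01  0.85  2.08 -0.16  0.59  0.22] w 0.028
goal TCP [0.5768 0.1333 0.1741] delta [-0.0022 -0.0004 -0.0008]
0.0008411313573624535 [-0.19748947 -0.64319838 -1.32592553]
the job is handed in; nothing more can be done
None
```

I handed the job in at 23.6 s with the arm still holding the red stick in front of the lens. No verdict is reported, so these figures are my own last checks.

**What I did:** I gripped the red stick across its 28 mm width on the bare wood, 33 mm back from its centre, with 30 N, and lifted it out of the tray. The moves can't tilt the tool, so I pushed the arm up past its reach. Joint 6 then hit its limit and tilted the tool about 27.5° towards the lens. That tilt carried over into later moves, so I brought the stick down to the camera with it.

**Last checks:**

| Check | Measured | Required |
|---|---|---|
| Red half across the optical axis | about -1 mm and -1 mm | within 13 mm each way |
| Red half in front of the glass | about 81 mm | 65 to 95 mm |
| Broad face off square to the lens | about 4° from depth, 3° from the tool pose | under 10° |
| Length off level | about 1.6°, from the tool pose while still raised | under 10° |
| Finger opening | 28.0 mm, stick still held | held |
| Joint speed | below 0.001 rad/s | still |

The cream and walnut sticks looked unmoved in the last picture. The marker and jar looked unmoved in an earlier one, taken after the lift. I saw no contact with the camera or the red finish.

**Disagreements:**
- The two views disagreed by about 4 mm on where to grip the stick and by up to 6 mm on the lens position. I took the lens mostly from the top view, and both differences are inside the tolerance.
- The red half also measured about 5 mm off-centre in the jaws. I shifted the pose by 2 mm to correct part of that.

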